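Shut and padlock the kitchen lock box

TASK

Close the lid of the grey lock box, then swing the open shackle of the lock on its front round over the eye in the lid's tab and press it down until the hidden catch clicks and holds it. The catch lies at a different depth in every lock, so feel for it and do not force the shackle once it is home; then let go and leave everything else on the worktop as it stands.

Things in the scene. Friction and masses are not known exactly. Their poses are not given: they have to be found in the camera images.
- lock_box: Grey painted steel box, 130 (its x) x 200 (y) x 75 mm high without lid, fixed to the worktop; a tin and a lemon lie in it. Origin: centre of its underside; x points from its lock to its hinge (away from the robot), y left, z up. The lid's hinge axis is the line x = +65, z = 79 mm, along y. On the middle of its front is a brass lock body, 30 x 64 mm (x, y), z = 22 to 74 mm
- hole (a point): mouth of the hole for the short leg, 15 mm wide and over 40 mm deep, in the top of the brass lock body, at x = -82, y = -20, z = 74 mm of the box
- long_leg (a point): where the upright axis of the shackle's long leg meets the top of the lock body, at x = -82, y = +20, z = 74 mm of the box
- lid (a joint): angle of the lid, rad: 0 closed, at most 1.15. The lid is an 8 mm plate, 134 x 204 mm, top at z = 83 mm when closed. It starts part open and stays where it is left (stiff hinge); about 5 N at the front edge closes it. A steel tab, 30 x 40 mm and 6 mm thick, sticks out of its front edge right of the middle and lies over the lock body when the lid is closed
- lid_front (a point): point on the upper face of the lid, in the middle of its width, 7 mm from its front edge (125 mm from the hinge axis); x along the lid towards the hinge, z out of the upper face
- eye (a point): centre of the 18 mm eye through the lid's tab, on the tab's upper face; with the lid closed it is right above the hole for the short leg
- swivel (a joint): turn of the shackle about its upright long leg, rad: 0 when the short leg is right over its hole (along the box's -y from the long leg); positive when swung out to the robot, clockwise from above; at 1.57 it points along the box's -x. Range -0.4 to 1.6, no stop or detent at 0; stays where left (0.06 N m friction). The short leg enters only within some 0.09 rad of 0, and pressing can drag it aside
- shackle (a joint): how far the shackle is pressed down, m: 0 when up; a spring of 2 to 4 N lifts it again whenever it is not caught. The hidden catch grips at an unknown depth, anywhere from 14 to 32 mm; it takes some 12 N to get past its pawl, then the force drops, and 2.5 mm past the click is a hard stop (press slowly, never over 30 N). Caught, it stays down at the depth of the click when let go
- crown (a point): topmost point of the shackle's bow, midway between the legs (20 mm from the axis of the long leg), 146 mm above the worktop when up. The shackle is a U of 8 mm round steel bar, legs 40 mm apart between centres, bow a half circle; y runs along the line of the legs, from the short leg to the long leg
- short_end (a point): lower end of the shackle's short leg, 86 mm above the worktop when up, 60 mm below the crown
- jam_jar: bystander: glass jam jar with a lid, 62 mm wide, 86 mm high, left of the box; origin at the centre of its underside
- tin_small: bystander: small food tin, 58 mm wide, 72 mm high, right of the box; origin at the centre of its underside
- teaspoon_a: bystander: steel teaspoon, 132 x 26 x 9 mm, lying to the right of the box's front; origin at the centre of its underside
- tumbler: bystander: drinking glass, 81 mm wide, 92 mm high, further left; origin at the centre of its underside
- mug_in_use: bystander: green and white mug, 78 x 116 x 101 mm, far left; origin at the centre of its underside

How it is judged:
On the way, in this order (a step that is already met when the one before it is completed fails the run):
1. the lid is closed (value of joint lid below 0.04 rad), for 0.1 s.
2. with the lid closed, the short leg of the shackle is over the eye (value of joint lid below 0.04 rad and horizontal distance between short_end and eye below 0.007 m), for 0.1 s.
At the end, for the whole second after the job is handed in: The lid is closed (within 0.04 rad), the short leg of the shackle is through the eye (within 7 mm of its centre) and the shackle, let go, stays down by more than 12 mm, held by the catch (all of step 2 and value of joint shackle above 0.012 m); the robot touches nothing.
It fails at once if the shackle is forced with more than 30 N (contact force between the fingers and shackle above 30 N).
It fails at once if a bystander is moved by more than 30 mm (distance of any of jam_jar, tin_small, teaspoon_a, tumbler, mug_in_use from where it was at the start of the episode above 0.03 m).
It also fails if it takes over 58 s, if anything falls off the work surface, if the arm or the gripper's body presses on something with over 40 N, if the wrist force passes 120 N, or if a joint passes its speed limit or range.

ROBOT

A 6-joint arm with a two-finger parallel gripper is mounted at the origin on a cart in front of the work surface, level with it; the furniture and walls round the work are solid. World frame = base frame: x ahead of the robot, y to its left, z up, the work surface at z = 0. Lengths are in m, angles in rad, forces in N, time in s.
With the tool pointing down it reaches from about 0.3 to 0.825 m from the base axis. Payload 5.4 kg.
Tool frame: the origin (TCP) lies midway between the tips of the shut fingers; the grasp point (between the pads) lies 19 mm behind it (arm.grip_point_offset is the distance from the TCP to the grasp point, in m); z points along the fingers, y is the line along which they close (so a half turn about z gives the same grasp; the last joint's range is limited). The gripper opens to 92 mm and grips with 3 to 60 N. Pads are 20 mm wide; open, the fingers measure 128 mm over their backs; the gripper's body (75 mm by 189 mm) begins 69 mm behind the grasp point.
Start: joints at [0.91, 0.158, 1.597, -0, 1.386, -0.21], TCP at [0.251, 0.518, 0.215] pointing down, gripper open.
Joint ranges: [-2.91, 2.91], [-0.94, 2.29], [0.18, 2.7], [-1.29, 4.43], [0.17, 2.64], [-3, 3]. Speed limits (rad/s): [2.57, 2.57, 3.14, 3.14, 3.14, 3.14].

INTERFACE

Orientations are given as a rotation vector (axis times angle).
In Python, from workcell import arm gives the robot as it stands.
- The arm moves only by the shell command python3 nudge.py [OPENING], which reads ROWS from standard input. ROWS is a JSON list of rows, 1 to 20 of them, each of 6 numbers: dx, dy, dz in m, then a rotation vector rx, ry, rz in rad; each row shifts and turns the commanded pose from where the row before left it, along the tool's axes as they then stand; what a row does not reach is not made up. A row lasts 1/8 s, in which the tool goes at most 0.0625 m and 0.188 rad, less where a joint would pass 70% of its speed; a pose out of reach is approached as far as the arm can. OPENING is the finger opening in m, set as the command begins (- or left out keeps the last). The fingers move at their own pace and stop on an object; the grip force is fixed at half the most. Time passes only in rows, so rows that do not move let the fingers close. It prints the time, the measured TCP pose, the force, the opening and the grip force at its end. Input that does not fit is refused with a message, and nothing moves.
- arm.state(): the state, without advancing time (a new reading comes with each control period).
- arm.snapshot(name): name is "scene" or "side" or "wrist"; returns the picture (384x512x3 uint8, red, green, blue); there is no depth.
- arm.get_calibration(name): a dict with "K" (3x3 intrinsics, pixels), "distortion" ([k1, k2, p1, p2, k3] as OpenCV has them; the pictures are not rectified), "R" (3x3) and "t" (3): a world point X has camera coordinates R X + t; the wrist camera has in their place "hand_eye" (4x4, takes a point from camera to tool coordinates, whose origin is the TCP and whose axes are the flange's). Camera axes: x right, y down, z forward; pixel columns grow to the right and rows downward; lengths in m; the calibration is good to about 2 mm. A picture is of the moment at which its call begins: read the wrist's pose just before it. get_calibration takes no time and is no camera call.
- arm.sign_off(): hands the job in; it is judged then, once.
The state is a dict: "time": time; "joint_pos": joint angles; "joint_velocities": joint speeds; "tau": joint torques, N m; "ee_pos": TCP position; "tool_rot": TCP orientation; "force": force on the tool from outside, world axes, zero at the start; "torque": the same for the moment, N m; "opening": finger opening in m; "grasp_force": force on a finger pad.
Only numpy, scipy, OpenCV 4.12 (cv2) and the standard library are available. Lean on these libraries where they do the work, as an engineer would, in place of code of your own. Each camera call takes 0.05 s, during which the arm holds its last target. There are 200 camera calls.

## Working session

There is one attempt and no reset: what is moved stays moved. The work goes in short steps, Python scripts to look and compute and a shell command to move; the robot and the scene stay as the last step left them, time stands still between calls to the robot, and variables do not carry over. Pictures are saved under pics/ and viewed, at most 10 in all, crops included, and the job is handed in when it is done.

```bash
ls; mkdir -p pics
python3 - <<'E'
from workcell import arm
import cv2
s=arm.state();print(s)
a=arm.snapshot("scene");b=arm.snapshot("side")
cv2.imwrite("pics/scene0.png",a[:,:,::-1]);cv2.imwrite("pics/side0.png",b[:,:,::-1])
for n in("scene","side","wrist"):print(arm.get_calibration(n))
E
```

```text
nudge.py
pics
workcell.py
{'time': 0.0, 'joint_pos': array([ 9.09905918e-01,  1.59048860e-01,  1.59820582e+00,  2.31290416e-05,
        1.38618797e+00, -2.10114044e-01]), 'joint_velocities': array([-2.72238497e-03, -1.12775348e-03, -1.67188137e-03,  4.04033861e-04,
       -9.07017241e-04,  1.44555957e-05]), 'tau': array([ 8.36682898e-05, -3.85571373e+01, -3.22098362e+01,  7.01414282e-02,
        3.81463033e-02, -1.36758567e-04]), 'ee_pos': array([0.25014212, 0.51705876, 0.21363225]), 'tool_rot': array([-7.01925288e-01, -3.06135033e+00,  2.61899787e-03]), 'force': array([-0.28732397, -0.19950695,  0.2528282 ]), 'torque': array([ 0.0474484 ,  0.01436311, -0.00354793]), 'grasp_force': 0.0, 'opening': 0.09219504501139299}
{'K': array([[482.72077278,   0.        , 250.60900824],
       [  0.        , 482.72077278, 199.43954336],
       [  0.        ,   0.        ,   1.        ]]), 'distortion': array([0.04566857, 0.        , 0.        , 0.        , 0.        ]), 'R': array([[-0.56643113, -0.82403844,  0.01079043],
       [-0.383
[... 484 characters left out ...]
  [ 0.14801708,  0.74990456, -0.64477445]]), 't': array([-0.48917224,  0.22466273,  0.97368502])}
{'K': array([[294.69599451,   0.        , 253.96784893],
       [  0.        , 294.69599451, 194.67160525],
       [  0.        ,   0.        ,   1.        ]]), 'distortion': array([-0.02853125,  0.        ,  0.        ,  0.        ,  0.        ]), 'hand_eye': array([[ 3.20863895e-05, -9.69265077e-01, -2.46018720e-01,
         6.98400476e-02],
       [ 9.99999226e-01,  3.37167951e-04, -1.19795256e-03,
         6.76442374e-05],
       [ 1.24408321e-03, -2.46018491e-01,  9.69264337e-01,
        -1.70653359e-01],
       [ 0.00000000e+00,  0.00000000e+00,  0.00000000e+00,
         1.00000000e+00]])}
```
View pics/scene0.png

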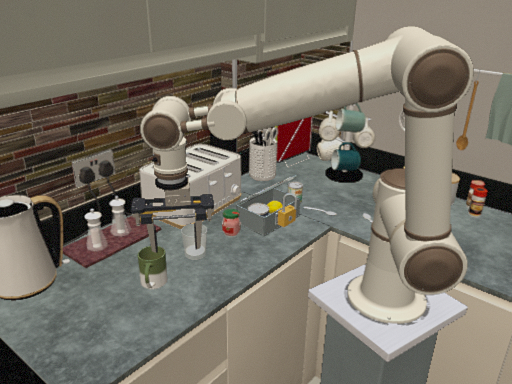

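View pics/side0.png

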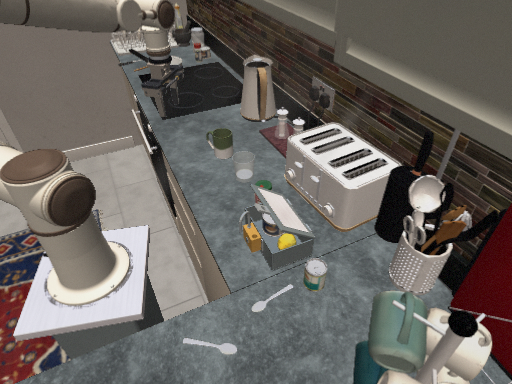

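The scene camera shows the box at about (272,213) and the side camera shows it at about (280,238), lid part open. I'll enlarge both.

Run:
```python
import cv2,numpy as np
a=cv2.imread("pics/scene0.png")[175:240,225:325];b=cv2.imread("pics/side0.png")[175:275,225:325]
f=lambda i,s:cv2.resize(i,None,fx=s,fy=s,interpolation=cv2.INTER_CUBIC)
A=f(a,4);B=f(b,4)
o=np.zeros((400,800,3),np.uint8);o[:A.shape[0],:400]=A;o[:,400:]=B
cv2.imwrite("pics/crop0.png",o)
```

View pics/crop0.png

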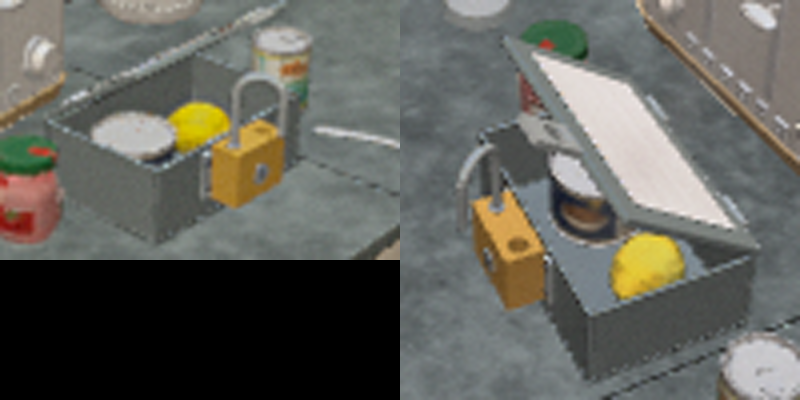

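```bash
cat > fit.py <<'E'
import numpy as np,cv2
from scipy.optimize import least_squares
from workcell import arm
C={n:arm.get_calibration(n) for n in("scene","side")}
def proj(n,X):
    c=C[n];return cv2.projectPoints(np.array(X,float).reshape(-1,1,3),cv2.Rodrigues(c["R"])[0],c["t"],c["K"],c["distortion"])[0][:,0]
sc=lambda u,v:(225+u/4,175+v/4)
sd=lambda u,v:(225+(u-400)/4,175+v/4)
def pt(k,p):
    x,y,w,th,q=p
    if k=="lid+": b=[65-132*np.cos(th),102,79+132*np.sin(th)]
    elif k=="lid-": b=[65-132*np.cos(th),-102,79+132*np.sin(th)]
    elif k=="end": b=[-82-40*np.sin(q),20-40*np.cos(q),86]
    elif k=="crown": b=[-82-20*np.sin(q),20-20*np.cos(q),142]
    else: b=k
    b=np.array(b)/1000
    return [x+b[0]*np.cos(w)-b[1]*np.sin(w),y+b[0]*np.sin(w)+b[1]*np.cos(w),b[2]]
F=[("scene",(-65,100,0),sc(155,242)),("scene",(-65,100,75),sc(157,165)),("scene",(65,100,75),sc(47,120)),
("side",(-65,-100,0),sd(590,380)),("side",(-65,-100,75),sd(590,317)),("side",(65,-100,75),sd(757,247)),("side",(-65,100,75),sd(480,135)),
("side",(-82,-20,74),sd(518,244)),("side",(-82,20,74),sd(497,208)),("side","lid+",sd(505,40)),("side","lid-",sd(622,218)),
("side","end",sd(462,228)),("scene","crown",sc(258,76)),("side","crown",sd(480,152))]
if __name__=="__main__":
    f=lambda p:np.concatenate([proj(n,pt(k,p))[0]-uv for n,k,uv in F])
    r=least_squares(f,[0.5,0.2,0,0.6,1.],loss="soft_l1")
    print(r.x);print(np.round(f(r.x).reshape(-1,2),1))
    p=r.x;print({k:np.round(pt(k,p),4) for k in("crown","end","lid+","lid-",(-82,20,146))})
    c=C["scene"]
E
python3 fit.py
```

```text
[0.54298702 0.01316    0.24104773 0.63601945 1.04674966]
[[-0.5  0.3]
 [-0.4  0.5]
 [-1.1 -0.6]
 [-0.2  1.2]
 [ 0.2 -0.3]
 [ 0.3  1.7]
 [-1.  -1. ]
 [ 0.3  0. ]
 [-0.1 -0.3]
 [-1.1 -0.6]
 [ 1.5  0.8]
 [-0.   0.2]
 [-0.3 -0.8]
 [-0.9  0.7]]
{'crown': array([ 0.4442, -0.0008,  0.142 ]), 'end': array([ 0.4297, -0.0147,  0.086 ]), 'lid+': array([0.4786, 0.1024, 0.1574]), 'lid-': array([ 0.5273, -0.0957,  0.1574]), (-82, 20, 146): array([0.4586, 0.013 , 0.146 ])}
```

```bash
cat > plan.py <<'E'
import numpy as np
from scipy.spatial.transform import Rotation as Ro
from workcell import arm
P=[0.54298702,0.01316,0.24104773]
def box(b,P=P):
    b=np.array(b)/1000;x,y,w=P
    return np.array([x+b[0]*np.cos(w)-b[1]*np.sin(w),y+b[0]*np.sin(w)+b[1]*np.cos(w),b[2]])
def down(yang,s=None):
    # tool z down, tool y at world angle yang (mod pi), nearest to present
    R0=Ro.from_rotvec((s or arm.state())["tool_rot"]);best=None
    for a in(yang,yang+np.pi):
        y=np.array([np.cos(a),np.sin(a),0]);z=np.array([0,0,-1.]);x=np.cross(y,z)
        R=Ro.from_matrix(np.c_[x,y,z])
        if best is None or (R0.inv()*R).magnitude()<(R0.inv()*best).magnitude():best=R
    return best
def go(pos,R):
    s=arm.state();R0=Ro.from_rotvec(s["tool_rot"])
    print("t",round(s["time"],2),"pos",s["ee_pos"].round(4),"F",s["force"].round(1),"open",round(s["opening"],4))
    print("tool d",R0.inv().apply(np.array(pos)-s["ee_pos"]).round(4),"rotvec",(R0.inv()*R).as_rotvec().round(4))
    print("axes x",R0.as_matrix()[:,0].round(3),"y",R0.as_matrix()[:,1].round(3))
E
python3 - <<'E'
from plan import *
for q in (0,1.05): print(q,P[2]-q, (Ro.from_rotvec(arm.state()["tool_rot"]).inv()*down(P[2]-q)).as_rotvec().round(3))
p=box([-36,60,240]);go(p,down(P[2]-.5))
print(arm.state()["joint_pos"][5])
E
```

```text
0 0.24104773 [-0.002  0.     0.879]
1.05 -0.80895227 [-1.000e-03 -1.000e-03 -1.213e+00]
t 0.1 pos [0.2502 0.5171 0.2137] F [ 0.1 -0.2 -0.6] open 0.0922
tool d [-0.4171 -0.3028 -0.0259] rotvec [-1.6000e-03  9.0000e-04  1.3789e+00]
axes x [-0.9    0.436  0.   ] y [ 0.436  0.9   -0.002]
-0.21010893818166104
```

```bash
echo '[[-0.0463,-0.0336,-0.0029,0,0,0],[-0.0463,-0.0336,-0.0029,0,0,0],[-0.0463,-0.0336,-0.0029,0,0,0],[-0.0463,-0.0336,-0.0029,0,0,0],[-0.0463,-0.0336,-0.0029,0,0,0],[-0.0463,-0.0336,-0.0029,0,0,0],[-0.0463,-0.0336,-0.0029,0,0,0],[-0.0463,-0.0336,-0.0029,0,0,0],[-0.0463,-0.0336,-0.0029,0,0,0],[0,0,0,0,0,0.172],[0,0,0,0,0,0.172],[0,0,0,0,0,0.172],[0,0,0,0,0,0.172],[0,0,0,0,0,0.172],[0,0,0,0,0,0.172],[0,0,0,0,0,0.172],[0,0,0,0,0,0.172],[0,0,0,0,0,0]]' | python3 nudge.py 0
python3 - <<'E'
from plan import *
import cv2
go(box([-36,60,240]),down(P[2]-.5))
i=arm.snapshot("wrist");cv2.imwrite("pics/w1.png",i[:,:,::-1])
E
```

```text
time: 2.35
ee_pos: [0.4936, 0.0639, 0.2403]
tool_rot: [-2.485, -1.922, 0.001]
force: [0.0, 0.6, -0.6]
opening: 0.0005
grasp_force: 0.0
t 2.35 pos [0.4936 0.0639 0.2403] F [ 0.   0.6 -0.6] open 0.0005
tool d [-0.001   0.0004  0.0003] rotvec [-0.0008  0.0001  0.0048]
axes x [ 0.251  0.968 -0.   ] y [ 0.968 -0.251 -0.001]
```

View pics/w1.png

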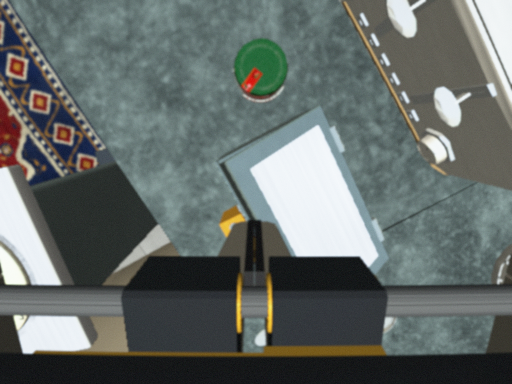

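```bash
echo '[[0,0.01,0.03,0,0,0],[0,0,0.04,0,0,0],[0,0,0.02,0,0,0],[0,0,0.012,0,0,0],[0,0,0.012,0,0,0],[0,0,0.012,0,0,0],[0,0,0.012,0,0,0],[0,0,0.006,0,0,0],[0,0,0,0,0,0]]' | python3 nudge.py
```

```text
time: 3.52
ee_pos: [0.5032, 0.0614, 0.0961]
tool_rot: [-2.486, -1.919, 0.001]
force: [0.5, -1.2, -0.6]
opening: 0.0007
grasp_force: 0.0
```

```bash
echo '[[0,0,0.006,0,0,0],[0,0,0.004,0,0,0],[0,0,0.003,0,0,0],[0,0,0,0,0,0]]' | python3 nudge.py; echo '[[0,0,0.002,0,0,0],[0,0,0,0,0,0]]' | python3 nudge.py
```

```text
time: 4.03
ee_pos: [0.5035, 0.0614, 0.0835]
tool_rot: [-2.487, -1.919, -0.0]
force: [-0.2, -0.4, -0.3]
opening: 0.0004
grasp_force: 0.0
time: 4.28
ee_pos: [0.5037, 0.0614, 0.0832]
tool_rot: [-2.487, -1.92, 0.0]
force: [-5.9, -0.4, 11.9]
opening: 0.0005
grasp_force: 5.9
```

```bash
echo '[[0,0,-0.04,0,0,0],[0,0,-0.06,0,0,0],[-0.045,-0.013,-0.025,0,0,0],[-0.05,-0.013,-0.02,0,0,0],[-0.05,-0.013,0,0,0,0],[0,0,0,0,0,0],[0,0,0,0,0,0]]' | python3 nudge.py
python3 - <<'E'
from plan import *
import cv2
s=arm.state();np.savez("w2.npz",p=s["ee_pos"],r=s["tool_rot"])
i=arm.snapshot("wrist");cv2.imwrite("pics/w2.png",i[:,:,::-1])
i=arm.snapshot("side");cv2.imwrite("pics/side2.png",i[:,:,::-1])
a=cv2.imread("pics/w2.png")[40:290,130:380];b=cv2.imread("pics/side2.png")[175:275,225:325]
f=lambda i,s:cv2.resize(i,(400,400),interpolation=cv2.INTER_CUBIC)
cv2.imwrite("pics/crop2.png",np.hstack([f(a,0),f(b,0)]))
E
```

```text
time: 5.15
ee_pos: [0.4292, -0.0688, 0.2266]
tool_rot: [-2.487, -1.919, -0.001]
force: [0.3, 0.2, 0.9]
opening: 0.0003
grasp_force: 0.0
```

View pics/crop2.png

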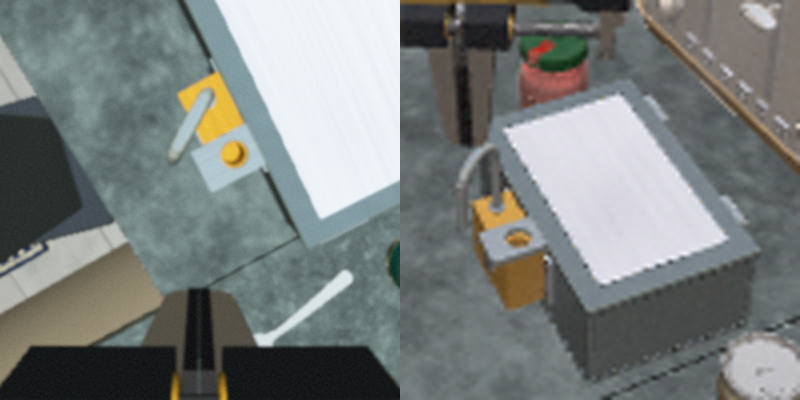

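```bash
cat > fit2.py <<'E'
from fit import *
from scipy.spatial.transform import Rotation as Ro
d=np.load("w2.npz");c=arm.get_calibration("wrist");H=c["hand_eye"]
T=np.eye(4);T[:3,:3]=Ro.from_rotvec(d["r"]).as_matrix();T[:3,3]=d["p"];W=np.linalg.inv(T@H)
C["wrist"]=dict(K=c["K"],distortion=c["distortion"],R=W[:3,:3],t=W[:3,3])
w=lambda u,v:(130+u*.625,40+v*.625)
F=[f for f in F if f[1] not in("lid+","lid-")]
G=F+[("wrist",(-82,-20,83),w(234,154)),("wrist",(-69,-102,83),w(304,247)),("wrist","end",w(173,158)),("wrist","crown",w(192,124)),
("side",(-82,-20,83),sd(518,239)),("side",(-69,-102,83),sd(593,308)),("side",(69,-102,83),sd(757,238)),("side",(-69,102,83),sd(492,127))]
g=lambda p:np.concatenate([(proj(n,pt(k,p))[0]-uv) for n,k,uv in G])
r=least_squares(lambda p:np.r_[g(p),10*(p[3]-.6)],[0.54,0.01,0.24,0.6,1.],loss="soft_l1")
print(r.x)
for a,b in zip(G,g(r.x).reshape(-1,2)):print(a[:2],b.round(1))
print({k:np.round(pt(k,r.x),4) for k in("crown","end",(-82,-20,83),(-82,20,146))})
E
python3 fit2.py
```

```text
[0.5409599  0.01567629 0.25477363 0.6        1.04636504]
('scene', (-65, 100, 0)) [-0.2  0.8]
('scene', (-65, 100, 75)) [-0.2  1. ]
('scene', (65, 100, 75)) [-1.3  0. ]
('side', (-65, -100, 0)) [-0.5  0.7]
('side', (-65, -100, 75)) [-0.1 -0.9]
('side', (65, -100, 75)) [-0.4  0.8]
('side', (-65, 100, 75)) [-2.1 -1.2]
('side', (-82, -20, 74)) [-0.4 -0.3]
('side', (-82, 20, 74)) [-0.9 -0.5]
('side', 'end') [-0.6  0. ]
('scene', 'crown') [-0.2 -0.5]
('side', 'crown') [-1.6  0.5]
('wrist', (-82, -20, 83)) [ 2.4 -0.2]
('wrist', (-69, -102, 83)) [4.1 1.8]
('wrist', 'end') [ 2.3 -3.1]
('wrist', 'crown') [-0.7  0.9]
('side', (-82, -20, 83)) [-0.4 -1.2]
('side', (-69, -102, 83)) [-1.8  0.5]
('side', (69, -102, 83)) [1.4 1.1]
('side', (-69, 102, 83)) [-6.7 -1.1]
{'crown': array([4.423e-01, 3.000e-04, 1.420e-01]), 'end': array([ 0.4281, -0.0137,  0.086 ]), (-82, -20, 83): array([ 0.4666, -0.0243,  0.083 ]), (-82, 20, 146): array([0.4566, 0.0144, 0.146 ])}
```

Run:
```python
from plan import *
go([.436,-.0071,.17],down(.247-1.046))
```

```text
t 5.25 pos [ 0.4294 -0.0682  0.2265] F [ 0.1 -0.4  0. ] open 0.0007
tool d [ 0.0608 -0.0089  0.0565] rotvec [-5.000e-04 -4.000e-04  5.445e-01]
axes x [0.252 0.968 0.   ] y [ 0.968 -0.252 -0.   ]
```

```bash
echo '[[0.0304,-0.0045,0,0,0,0],[0.0304,-0.0044,0.0,0,0,0],[0,0,0.02,0,0,0.1815],[0,0,0.02,0,0,0.1815],[0,0,0.0165,0,0,0.1815],[0,0,0,0,0,0],[0,0,0.02,0,0,0],[0,0,0.01,0,0,0],[0,0,0,0,0,0]]' | python3 nudge.py .04
python3 - <<'E'
from plan import *
import cv2
go([.436,-.0071,.122],down(.247-1.046))
b=arm.snapshot("side")[175:275,225:325,::-1];a=arm.snapshot("scene")[165:240,225:325,::-1]
w=arm.snapshot("wrist")[90:340,130:380,::-1]
f=lambda i:cv2.resize(i,(400,400),interpolation=cv2.INTER_CUBIC)
cv2.imwrite("pics/c3.png",np.hstack([f(w),f(b)]))
E
```

```text
time: 6.38
ee_pos: [0.4356, -0.0077, 0.14]
tool_rot: [-2.91, -1.183, 0.001]
force: [-0.3, -0.2, -0.1]
opening: 0.0401
grasp_force: 0.0
t 6.38 pos [ 0.4356 -0.0077  0.14  ] F [-0.3 -0.2 -0.1] open 0.0401
tool d [ 0.0007 -0.0001  0.018 ] rotvec [-0.001   0.0005  0.0005]
axes x [ 0.716  0.698 -0.001] y [ 0.698 -0.716 -0.001]
```

View pics/c3.png

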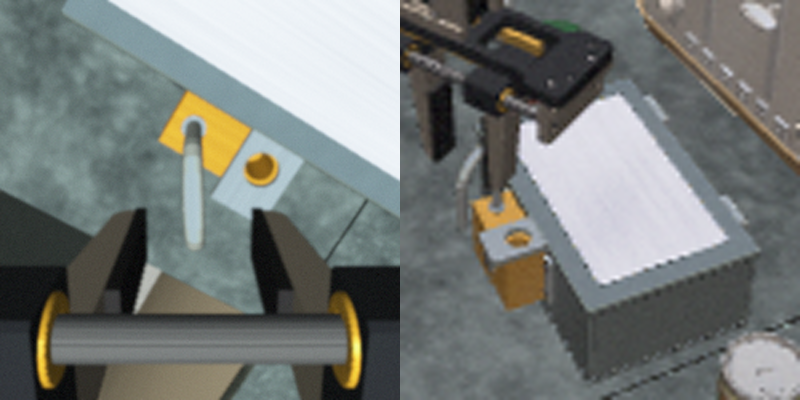

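```bash
cat > pw.py <<'E'
from plan import *
import cv2
c=arm.get_calibration("wrist");H=c["hand_eye"]
def wp(Xtool):
    Wi=np.linalg.inv(H)
    return cv2.projectPoints(np.array(Xtool,float).reshape(-1,1,3),cv2.Rodrigues(Wi[:3,:3])[0],Wi[:3,3],c["K"],c["distortion"])[0][:,0]
E
python3 - <<'E'
from pw import *
# tool coords: z=.140-h ; r along x
for n,X in [("tcp",(0,0,0)),("tip+10",(.01,0,0)),("crown",(.010,0,-.006)),("shortout",(-.014,0,.018)),("shorttop",(-.010,0,.010)),("leg base",(.03,0,.066)),("eye",None)]:
    if X is not None: print(n,((wp(X)[0]-[130,90])*1.6).round(0))
E
```

```text
tcp [200. 230.]
tip+10 [200. 206.]
crown [201. 211.]
shortout [200. 245.]
shorttop [200. 244.]
leg base [200. 126.]
```

```bash
python3 - <<'E'
from pw import *
from scipy.optimize import fsolve
def inv(u,v,z): 
    t=np.array([u,v])/1.6+[130,90]
    return fsolve(lambda p:wp((p[0],p[1],z))[0]-t,[0,0])
L=inv(193,128,.066);E=inv(260,168,.057);S=inv(193.5,245,.012)
print(L,E,S,E-L,np.hypot(*(E-L)),np.arctan2((E-L)[1],-(E-L)[0]))
E
echo '[[0,-0.003,0.008,0,0,0],[0,0,0.008,0,0,0],[0,0,0,0,0,0],[0,0,0,0,0,0],[0,0,0,0,0,0],[0,0,0,0,0,0]]' | python3 nudge.py .013
```

```text
[ 0.02894576 -0.00351525] [0.01030684 0.02994426] [-0.01134725 -0.00283336] [-0.01863892  0.03345951] 0.03830076566021003 1.0625496736311797
time: 7.28
ee_pos: [0.434, -0.006, 0.1244]
tool_rot: [2.911, 1.18, 0.001]
force: [0.7, 0.3, -0.7]
opening: 0.0129
grasp_force: 0.0
```

```bash
echo '[[0.0003,0.0039,0,0,0,-0.131],[0.0003,0.0039,0,0,0,-0.131],[0.0003,0.0039,0,0,0,-0.131],[0.0003,0.0039,0,0,0,-0.131],[0.0003,0.0039,0,0,0,-0.131],[0.0003,0.0039,0,0,0,-0.131],[0.0003,0.0039,0,0,0,-0.131],[0.0003,0.0039,0,0,0,-0.131],[0,0,0,0,0,0],[0,0,0,0,0,0]]' | python3 nudge.py
echo '[[0,0,0,0,0,0],[0,0,0,0,0,0]]' | python3 nudge.py .010
python3 - <<'E'
from pw import *
s=arm.state();print(s["force"],s["grasp_force"],Ro.from_rotvec(s["tool_rot"]).as_matrix()[:,1])
w=arm.snapshot("wrist")[60:310,130:380,::-1];b=arm.snapshot("side")[175:275,225:325,::-1]
f=lambda i:cv2.resize(i,(400,400),interpolation=cv2.INTER_CUBIC)
cv2.imwrite("pics/c4.png",np.hstack([f(w),f(b)]))
E
```

```text
time: 8.52
ee_pos: [0.4626, -0.0137, 0.1242]
tool_rot: [-1.933, -2.476, -0.0]
force: [-0.4, -0.0, -0.1]
opening: 0.0131
grasp_force: 0.3
time: 8.78
ee_pos: [0.4624, -0.0139, 0.1242]
tool_rot: [-1.931, -2.478, 0.001]
force: [-0.4, -0.9, -0.3]
opening: 0.0101
grasp_force: 0.8
[-0.44676598 -0.91643492 -0.30035729] 0.8423003554344177 [ 9.69669347e-01  2.44420178e-01 -3.65340974e-04]
```

View pics/c4.png

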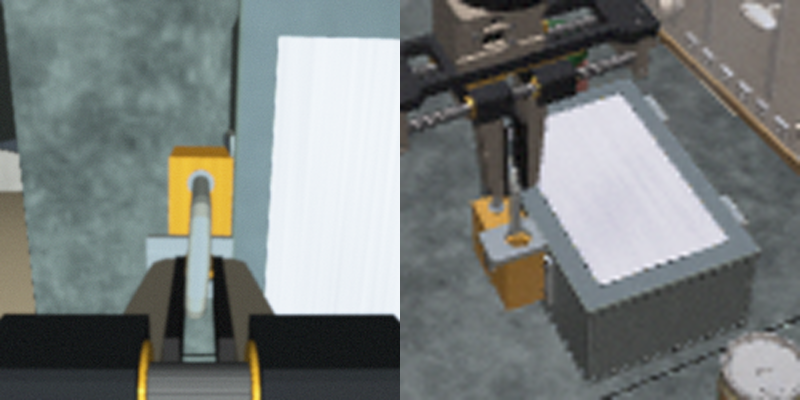

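Run:
```python
from pw import *
w=arm.snapshot("wrist")[160:265,215:295,::-1]
a=cv2.resize(w,(400,525),interpolation=cv2.INTER_CUBIC)
b=arm.snapshot("side")[215:250,235:265,::-1];b=cv2.resize(b,(400,525),interpolation=cv2.INTER_CUBIC)
cv2.imwrite("pics/c5.png",np.hstack([a,b]))
for X in [(.03,0,.05),(.03,0,.02),(.01,0,-.022),(-.014,0,0),(-.010,0,.038),(-.01,0,.041)]: print(X,((wp(X)[0]-[215,160])*5).round(0))
```

```text
(0.03, 0, 0.05) [200.  67.]
(0.03, 0, 0.02) [201. 107.]
(0.01, 0, -0.022) [202. 368.]
(-0.014, 0, 0) [201. 481.]
(-0.01, 0, 0.038) [200. 343.]
(-0.01, 0, 0.041) [200. 336.]
```

View pics/c5.png

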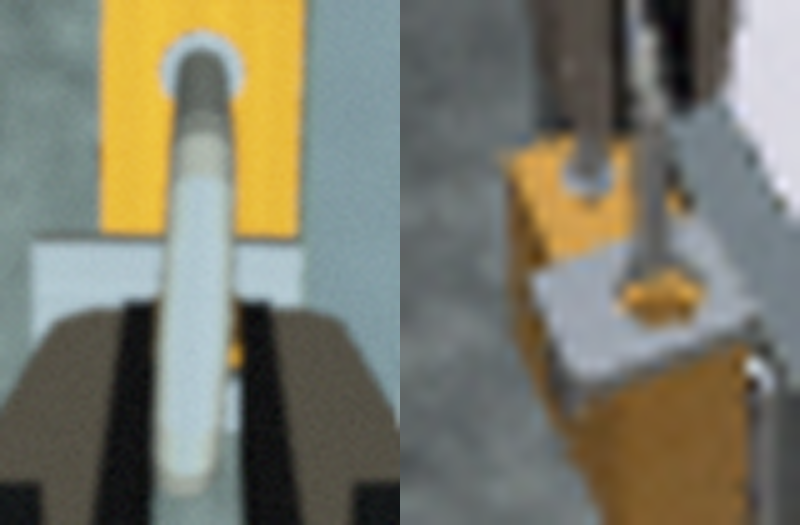

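```bash
echo '[[0,0.0008,0,0,0,-0.025],[0,0.0007,0,0,0,-0.025],[0,0,0,0,0,0],[0,0,0,0,0,0]]' | python3 nudge.py
python3 - <<'E'
from pw import *
s=arm.state();print(s["ee_pos"],s["force"],s["grasp_force"],s["tool_rot"])
w=arm.snapshot("wrist")[:,:,::-1];cv2.imwrite("pics/w6.png",w)
# bar row profiles
for r in (217,228,240,252):
    print(r,w[r,235:275].sum(1)//3)
E
```

```text
time: 9.48
ee_pos: [0.4641, -0.0134, 0.1242]
tool_rot: [1.868, 2.526, 0.0]
force: [-1.5, -1.4, -0.2]
opening: 0.01
grasp_force: 0.7
[ 0.46414558 -0.01335374  0.12420558] [-1.45529317 -1.41704228 -0.1673166 ] 0.6717367563396692 [1.86779862e+00 2.52594698e+00 1.86540376e-04]
217 [197 193 195 196 194 194 196 195 184 171 151 136 142 169 186 192 194 195
 192 191 197 198 197 193 179 166 173 185 195 194 197 196 196 193 195 197
 190 176 155 145]
228 [ 79  80  70  56  32  19  17  19  17  18  56 108 153 182 190 192 191 191
 192 194 195 198 195 191 174 151 128  99  54  23  19  16  15  17  36  58
  72  74  76  78]
240 [ 74  56  36  22  13  21  22  17  18  27  63 120 164 186 193 190 194 193
 194 195 197 196 191 177 163 174 177 141  71  24  16  17  18  16  18  15
  36  59  73  76]
252 [ 39  25  13  17  21  15  17  18  16  24  59 112 150 176 185 189 192 193
 193 195 191 176 157 136 127 136 129  92  47  19  13  10  20  17  15  17
  16  22  42  61]
```

```bash
echo '[[0,0,0,0,0,0],[0,0,-0.02,0,0,0],[0,0,-0.02,0,0,0],[0.010,-0.0008,0,0,0,0.05],[0,0,0,0,0,0]]' | python3 nudge.py .02
echo '[[0,0,0,0,0,0],[0,0,0,0,0,0],[0,0,0.012,0,0,0],[0,0,0.004,0,0,0],[0,0,0,0,0,0]]' | python3 nudge.py .004
python3 - <<'E'
from pw import *
w=arm.snapshot("wrist")[130:255,205:305,::-1]
cv2.imwrite("pics/c7.png",cv2.resize(w,(480,600),interpolation=cv2.INTER_CUBIC))
E
```

```text
time: 10.15
ee_pos: [0.4606, -0.0036, 0.1644]
tool_rot: [1.928, 2.479, 0.001]
force: [-0.1, 0.1, 0.4]
opening: 0.0199
grasp_force: 0.0
time: 10.78
ee_pos: [0.4598, -0.0039, 0.1474]
tool_rot: [-1.929, -2.477, 0.001]
force: [-0.6, -0.6, 0.1]
opening: 0.0041
grasp_force: 0.0
```

View pics/c7.png

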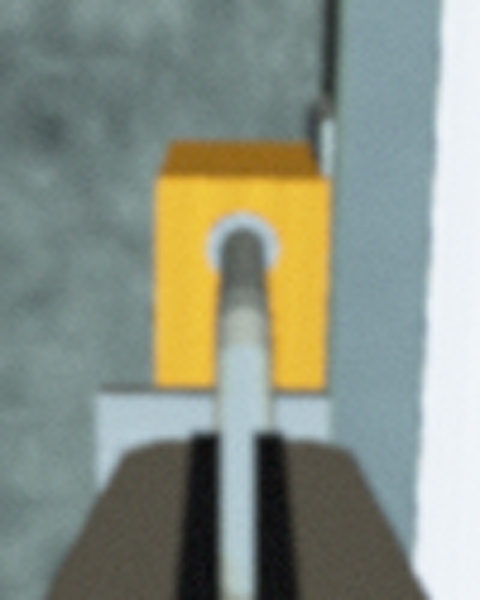

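The bar sits over the finger gap (column 240) and lines up with the lock body (155–328). Pressing next, in small steps.

```bash
echo '[[0,0,0.002,0,0,0],[0,0,0.001,0,0,0],[0,0,0.001,0,0,0],[0,0,0,0,0,0]]' | python3 nudge.py; echo '[[0,0,0.0015,0,0,0],[0,0,0.0015,0,0,0],[0,0,0,0,0,0]]' | python3 nudge.py
```

```text
time: 11.32
ee_pos: [0.4607, -0.0041, 0.1446]
tool_rot: [1.93, 2.478, 0.0]
force: [-0.2, -0.4, 3.5]
opening: 0.0037
grasp_force: 1.0
time: 11.7
ee_pos: [0.4605, -0.0041, 0.1412]
tool_rot: [1.93, 2.478, 0.0]
force: [0.5, 0.5, 3.2]
opening: 0.0043
grasp_force: 1.2
```

```bash
echo '[[0,0,0.0015,0,0,0],[0,0,0.0015,0,0,0],[0,0,0,0,0,0]]' | python3 nudge.py;echo '[[0,0,0.0015,0,0,0],[0,0,0.0015,0,0,0],[0,0,0,0,0,0]]' | python3 nudge.py|sed -n 2,4p
```

```text
time: 12.08
ee_pos: [0.4604, -0.004, 0.1381]
tool_rot: [1.93, 2.479, 0.0]
force: [1.1, -0.5, 1.8]
opening: 0.0045
grasp_force: 1.3
ee_pos: [0.4604, -0.004, 0.1351]
tool_rot: [1.93, 2.479, -0.0]
force: [1.0, -0.4, 3.0]
```

```bash
for k in 1; do echo '[[0,0,0.001,0,0,0],[0,0,0.001,0,0,0],[0,0,0,0,0,0]]' | python3 nudge.py|sed -n 2,4p;echo '[[0,0,0.001,0,0,0],[0,0,0.001,0,0,0],[0,0,0,0,0,0]]' | python3 nudge.py|sed -n 2,4p; done
```

```text
ee_pos: [0.4604, -0.0041, 0.1331]
tool_rot: [-1.93, -2.479, 0.0]
force: [1.0, 0.0, 2.5]
ee_pos: [0.4604, -0.004, 0.1311]
tool_rot: [-1.93, -2.479, 0.0]
force: [0.2, -1.1, 3.1]
```

The shackle is 14.4 mm down, so the leg is in the hole. Next I feel for the pawl.

```bash
echo '[[0,0,0.001,0,0,0],[0,0,0.001,0,0,0],[0,0,0,0,0,0]]' | python3 nudge.py|sed -n '2p;4p';echo '[[0,0,0.001,0,0,0],[0,0,0.001,0,0,0],[0,0,0,0,0,0]]' | python3 nudge.py|sed -n '2p;4p'
```

```text
ee_pos: [0.4604, -0.004, 0.1292]
force: [1.0, -0.3, 3.1]
ee_pos: [0.4604, -0.004, 0.1271]
force: [0.6, -0.4, 2.9]
```

```bash
echo '[[0,0,0.001,0,0,0],[0,0,0.001,0,0,0],[0,0,0,0,0,0]]' | python3 nudge.py|sed -n '2p;4p'
```

```text
ee_pos: [0.4604, -0.004, 0.1251]
force: [0.9, -0.2, 3.4]
```

```bash
echo '[[0,0,0.001,0,0,0],[0,0,0.001,0,0,0]]' | python3 nudge.py|sed -n '2p;4p'
```

```text
ee_pos: [0.4604, -0.004, 0.1232]
force: [0.3, -0.2, 3.5]
```

```bash
echo '[[0,0,0.001,0,0,0],[0,0,0.0005,0,0,0]]' | python3 nudge.py|sed -n '2p;4p'
```

```text
ee_pos: [0.4606, -0.004, 0.122]
force: [0.5, -0.2, 6.4]
```

```bash
echo '[[0,0,0.001,0,0,0],[0,0,0.0005,0,0,0]]' | python3 nudge.py|sed -n '2p;4p'
```

```text
ee_pos: [0.461, -0.004, 0.1212]
force: [-1.5, 0.3, 10.8]
```

Force is rising, so this is the pawl. I'll use finer steps.

```bash
echo '[[0,0,0.0005,0,0,0],[0,0,0,0,0,0]]' | python3 nudge.py|sed -n '2p;4p'
```

```text
ee_pos: [0.4611, -0.004, 0.121]
force: [-1.0, 1.0, 11.2]
```

```bash
echo '[[0,0,0.0005,0,0,0],[0,0,0,0,0,0]]' | python3 nudge.py|sed -n '2p;4p'
```

```text
ee_pos: [0.4612, -0.004, 0.1207]
force: [-1.8, 0.9, 12.0]
```

```bash
echo '[[0,0,0.0005,0,0,0],[0,0,0,0,0,0]]' | python3 nudge.py|sed -n '2p;4p'
```

```text
ee_pos: [0.4612, -0.004, 0.1203]
force: [-2.2, 1.5, 12.6]
```

```bash
echo '[[0,0,0.0005,0,0,0],[0,0,0,0,0,0]]' | python3 nudge.py|sed -n '2p;4p'
```

```text
ee_pos: [0.4613, -0.004, 0.1199]
force: [-1.7, 1.4, 12.4]
```

```bash
echo '[[0,0,0.0005,0,0,0],[0,0,0,0,0,0]]' | python3 nudge.py|sed -n '2p;4p'
```

```text
ee_pos: [0.4613, -0.004, 0.1193]
force: [-2.0, 1.1, 13.3]
```

```bash
echo '[[0,0,0.0005,0,0,0],[0,0,0,0,0,0]]' | python3 nudge.py|sed -n '2p;4p'
```

```text
ee_pos: [0.4613, -0.004, 0.1189]
force: [-2.1, 1.3, 12.8]
```

```bash
echo '[[0,0,0.0005,0,0,0],[0,0,0,0,0,0]]' | python3 nudge.py|sed -n '2p;4p'
```

```text
ee_pos: [0.4606, -0.0041, 0.1169]
force: [0.8, 0.2, 1.3]
```

```bash
echo '[[0,0,0.0005,0,0,0],[0,0,0,0,0,0]]' | python3 nudge.py|sed -n '2p;4p'
```

```text
ee_pos: [0.4606, -0.0041, 0.1162]
force: [2.2, -0.3, 4.1]
```

```bash
echo '[[0,0,0.0005,0,0,0],[0,0,0,0,0,0]]' | python3 nudge.py|sed -n '2p;4p'
```

```text
ee_pos: [0.4605, -0.0041, 0.1157]
force: [2.0, -0.4, 3.5]
```

The force dropped from 13 to 1 N, which is the click. I'll let go and check.

```bash
echo '[[0,0,-0.002,0,0,0],[0,0,0,0,0,0]]' | python3 nudge.py|sed -n '2p;4p'; echo '[[0,0,-0.01,0,0,0],[0,0,-0.03,0,0,0],[0,0,-0.05,0,0,0],[-0.06,0,0,0,0,0],[-0.06,0,0,0,0,0],[0,0,0,0,0,0],[0,0,0,0,0,0]]' | python3 nudge.py
python3 - <<'E'
from pw import *
w=arm.snapshot("wrist")[40:290,130:380,::-1];b=arm.snapshot("side")[175:275,225:325,::-1]
f=lambda i:cv2.resize(i,(400,400),interpolation=cv2.INTER_CUBIC)
cv2.imwrite("pics/c8.png",np.hstack([f(w),f(b)]))
E
```

```text
ee_pos: [0.4599, -0.0039, 0.1174]
force: [1.8, -1.1, 1.1]
time: 18.45
ee_pos: [0.4892, -0.1198, 0.2074]
tool_rot: [-1.93, -2.477, -0.0]
force: [-0.2, -0.9, -0.9]
opening: 0.0037
grasp_force: 0.0
```

View pics/c8.png

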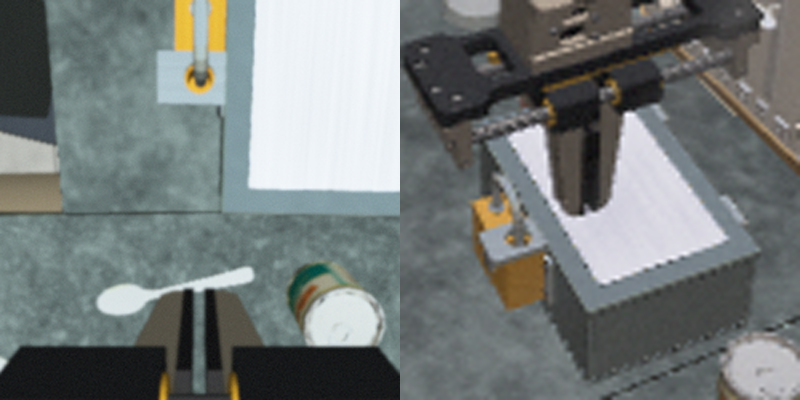

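The short leg is through the eye (left picture, 200,78). The shackle stays down with the fingers clear, the lid is shut, and the spoon and small tin in view look undisturbed.

```bash
python3 -c "from workcell import arm; print(arm.sign_off())"
```

```text
the job is handed in; nothing more can be done
None
```

The lid is closed, the shackle is through the eye and held down by its catch (it clicked about 27 mm down at roughly 13 N), the arm is clear, and the job is handed in.

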